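Close up the microscope lamp supply

TASK

I have finished blowing the dust out of the microscope's lamp supply. Take the rubber blower out of the open housing and lay it in the steel instrument tray, then put the cover plate back on the housing, the right way round, so that it sits flat on the rim with all three pins through their holes; lower it on, do not drop it. Leave the other things where they are.

Things in the scene. Friction and masses are not known exactly. Their poses are not given: they have to be found in the camera images.
- housing: Lamp supply: open grey metal box 200 x 140 mm, fixed on the bench, rim level at 50 mm, walls 4 mm, inner floor at 8 mm. Origin: centre of its underside; x along the 200 mm side, z up. At the -x end: knob and switch outside (to 17 mm off the wall), transformer inside (x -90 to -50, 38 mm high). A board stands on edge inside the +y wall (y 58 to 66, up to 37 mm high). Else bare floor.
- single_pin (a point): The pin in the middle of the housing's +x end, on its axis at rim height: (87, 0, 50) mm in the housing's frame; axes as the housing. Each of the three pins is 8 mm thick, upright, rises 15 mm above the rim and tapers over its upper half to 3.6 mm; it stands on an 18 mm wide boss just inside the wall.
- paired_pin (a point): One of the two pins at the housing's -x (transformer) end, on its axis at rim height: (-87, 57, 50) mm in the housing's frame; the other is at (-87, -57, 50). Axes as the housing.
- cover: Loose grey metal cover plate 200 x 140 x 4 mm, 0.3 kg, flat on the bench, handle up; fits one way round only. Origin: centre of its underside; x along the 200 mm side, z up. Black bow handle along x over the middle: flat-sided bar 104 mm long, 10 mm wide, 28 to 40 mm above the underside, legs at x = -46 and 46 mm, open between them. Centre of mass under the bar's middle (vents at the -x end).
- single_hole (a point): The single 12 mm hole in the middle of the cover's +x end, its centre at the underside: (87, 0, 0) mm in the cover's frame; axes as the cover. It goes over single_pin.
- paired_hole (a point): One of the two 12 mm holes at the cover's -x end, beside the four vent slots that go over the transformer; centre at the underside: (-87, 57, 0) mm in the cover's frame, the other at (-87, -57, 0); axes as the cover. It goes over paired_pin.
- blower: Black rubber dust blower (rigid here) lying on the housing's bare floor, 92 mm long, 50 g; it stands about 5 mm above the rim, so the cover cannot seat over it. Origin: under its middle; x along its length towards the narrow nozzle, z up. The bulb is round and widest (47 mm wide and high) at x = -18 mm, 42 mm wide at x = -32, 37 mm wide at x = 2, and tapers to a 6 mm nozzle end at x = 46.
- blower_mid (a point): Centre of the blower's bulb at its widest place: (-18, 0, 23.5) mm in the blower's frame; axes as the blower.
- tray: Shallow open steel tray 190 x 140 mm, 20 mm high, walls and floor 3 mm, 0.6 kg, loose. Origin: centre of its underside; x along the 190 mm side. Two bystanders (adapter_ring, objective_can) lie at its +x end; the rest of its floor (x -92 to 40 mm) is free. It is left or right of the housing, the cover on the other side.
- adapter_ring: Bystander: black ring, 39 mm diameter, 14 mm high, lying in the tray at its +x, +y corner. Origin: centre of its underside.
- objective_can: Bystander: black can with grey screw cap, 40 mm diameter, 51 mm high, standing in the tray at its +x, -y corner. Origin: centre of its underside.
- slide_case: Bystander: blue case 90 x 98 x 34 mm on the right of the bench. Origin: centre of its underside.
- vial_3: Bystander: vial with black cap, 22 mm diameter, 52 mm high, standing on the right of the bench. Origin: centre of its underside.
- dropper_bottle_b: Bystander: amber dropper bottle, 33 mm diameter, 84 mm high, standing behind the housing. Origin: centre of its underside.
- dropper_bottle_c: Bystander: white dropper bottle, 28 mm diameter, 67 mm high, standing behind the housing. Origin: centre of its underside.
- petri_dish: Bystander: clear dish, 60 mm diameter, 13 mm high, at the back right. Origin: centre of its underside.
- pen_2: Bystander: marker pen 135 mm long, 16 mm thick, lying at the front edge of the bench. Origin: under its middle.
- seat (a point): Middle of the housing's opening at rim height, (0, 0, 50) mm in the housing's frame: where the cover's origin comes to lie; axes as the housing.

How it is judged:
By the outcome, as a careful person would: the job done as asked, in the order asked, and still so for the second after the job is handed in, with the robot touching nothing.
It also fails if it takes over 61 s, if anything falls off the work surface, if the arm or the gripper's body presses on something with over 40 N, if the wrist force passes 120 N, or if a joint passes its speed limit or range.

ROBOT

A 7-joint arm with a two-finger parallel gripper is mounted at the origin on a cart in front of the work surface, level with it; the furniture and walls round the work are solid. World frame = base frame: x ahead of the robot, y to its left, z up, the work surface at z = 0. Lengths are in m, angles in rad, forces in N, time in s.
With the tool pointing down it reaches from about 0.4 to 0.85 m from the base axis. Payload 4.4 kg.
Tool frame: the origin (TCP) lies on the centre line of the jaws, within the pads' length; the fingertips stand ahead of it and the grasp point (between the pads) is the TCP (tcp_to_tips is the z of the fingertips in the tool frame, in m); z points along the fingers, y is the line along which they close (so a half turn about z gives the same grasp; the last joint's range is limited). The gripper opens to 94 mm and grips with 3 to 60 N. Pads are 16 mm wide; open, the fingers measure 119 mm over their backs; the gripper's body (75 mm by 177 mm) begins 78 mm behind the grasp point.
Start: joints at [1.088, 0.628, 0.038, 1.517, -0.027, 0.996, -0.02], TCP at [0.263, -0.594, 0.224] pointing down, gripper open.
Joint ranges: [-3.06, 3.06], [-0.37, 2.12], [-1.25, 1.32], [0.18, 2.47], [-1.1, 4.24], [0.23, 1.98], [-2.94, 2.94]. Speed limits (rad/s): [2.57, 2.57, 3.14, 3.14, 3.14, 3.14, 3.14].

INTERFACE

Orientations are given as a rotation vector (axis times angle).
In Python, from workcell import * gives the robot as it stands.
- The arm moves only by the shell command python3 -m creep 'ROWS' [FORCE]. ROWS is JSON, a list of rows, each a list of 3 entries, a list of its own where there are three numbers: the closure, from -1 (fully open) to 1 (shut), then the shift along the tool's x, y, z in units of 25 mm (1.0 is 25 mm), then the turn, a rotation vector about the tool's x, y, z in units of 5 degrees (1.0 is 5 degrees). In form: [[gripper, [tx, ty, tz], [rx, ry, rz]], ...]. A call has 1 to 20 rows; each row shifts and turns the commanded pose from where the row before left it, along the tool's axes as they then stand; what a row does not reach is not made up. A row lasts 1/12 s, in which the tool goes at most 41.7 mm and 7.16 degrees, less where a joint would pass 70% of its speed; a pose out of reach is approached as far as the arm can. A call is refused whole if a number of a shift passes 1 or a number of a turn 1, either way. A call with a gripper value outside its range is refused whole. The fingers move at their own pace and stop on an object; FORCE is the grip in N (left out, the last holds). Time passes only in rows, so rows that do not move let the fingers close. It gives the time, the measured TCP pose, the force, the opening and the grip force at its end, in the units of the state.
- observe(): the state, without advancing time (a new reading comes with each control period).
- capture(name): name is "scene" or "top" or "wrist"; returns (picture, depth): 420x560x3 uint8, red, green, blue; 420x560 float32, m along the optical axis (not along the pixel's ray), 0 where there is no reading.
- get_calibration(name): a dict with "fx", "fy", "cx", "cy" (pixels), "rvec" (rotation vector, rad) and "tvec" (3), from world to camera coordinates, as OpenCV has them; the wrist camera has in their place "T_tool_cam" (4x4, takes a point from camera to tool coordinates, whose origin is the TCP and whose axes are the flange's). Camera axes: x right, y down, z forward; pixel columns grow to the right and rows downward; lengths in m; the calibration is good to about 2 mm. A picture is of the moment at which its call begins: read the wrist's pose just before it. get_calibration takes no time and is no camera call.
- sign_off(): hands the job in; it is judged then, once.
The state is a dict: "t": time; "joint_pos": joint angles; "joint_velocities": joint speeds; "joint_torque": joint torques, N m; "tool_pos": TCP position; "ee_rot": TCP orientation; "force": force on the tool from outside, world axes, zero at the start; "ft_torque": the same for the moment, N m; "opening": finger opening in m; "grasp_force": force on a finger pad.
Only numpy, scipy, OpenCV 4.12 (cv2) and the standard library are available. Lean on these libraries where they do the work, as an engineer would, in place of code of your own. Each camera call takes 0.05 s, during which the arm holds its last target. There are 200 camera calls.

## Working session

There is one attempt and no reset: what is moved stays moved. The work goes in short steps, Python scripts to look and compute and a shell command to move; the robot and the scene stay as the last step left them, time stands still between calls to the robot, and variables do not carry over. Pictures are saved under pics/ and viewed, at most 10 in all, crops included, and the job is handed in when it is done.

```bash
mkdir -p pics; ls; python3 - <<'E'
from workcell import *
import cv2,numpy as np
s=observe();print({k:np.round(v,3).tolist() for k,v in s.items()})
for n in("top","scene"):
    p,d=capture(n);np.savez(""+n+".npz",p=p,d=d);cv2.imwrite(f"pics/{n}0.png",p[:,:,::-1])
    c=get_calibration(n);print(n,c)
print(get_calibration("wrist"))
E
```

```text
pics
{'t': 0.0, 'joint_pos': [1.088, 0.629, 0.038, 1.518, -0.027, 0.996, -0.02], 'joint_velocities': [-0.0, -0.0, 0.0, -0.001, -0.001, -0.001, -0.001], 'joint_torque': [0.001, -54.972, 1.143, -18.664, -0.052, 0.024, 0.0], 'tool_pos': [0.263, -0.594, 0.224], 'ee_rot': [-3.072, -0.65, 0.001], 'force': [0.896, -0.133, -0.278], 'ft_torque': [0.026, -0.001, 0.02], 'grasp_force': 0.0, 'opening': 0.094}
top {'fx': 432.8984174065967, 'fy': 432.8984174065967, 'cx': 273.65135561354754, 'cy': 217.58659545077492, 'rvec': array([ 2.11478667, -2.1222527 ,  0.21086022]), 'tvec': array([-0.07561749,  0.547361  ,  1.28157245])}
scene {'fx': 415.9318467621386, 'fy': 415.9318467621386, 'cx': 275.78782624781024, 'cy': 215.00848679255492, 'rvec': array([ 0.83990648, -2.56566708,  1.03616137]), 'tvec': array([0.38873939, 0.30826598, 0.99637415])}
{'fx': 311.73645529980394, 'fy': 311.73645529980394, 'cx': 275.0386483282708, 'cy': 207.75961393631633, 'T_tool_cam': array([[-1.27892666e-04, -9.57234490e-01, -2.89313179e-01,
         8.47606274e-02],
       [ 9.99999884e-01,  1.17214228e-05, -4.80838108e-04,
        -1.10487440e-03],
       [ 4.63665983e-04, -2.89313207e-01,  9.57234377e-01,
        -1.59640211e-01],
       [ 0.00000000e+00,  0.00000000e+00,  0.00000000e+00,
         1.00000000e+00]])}
```

View pics/top0.png

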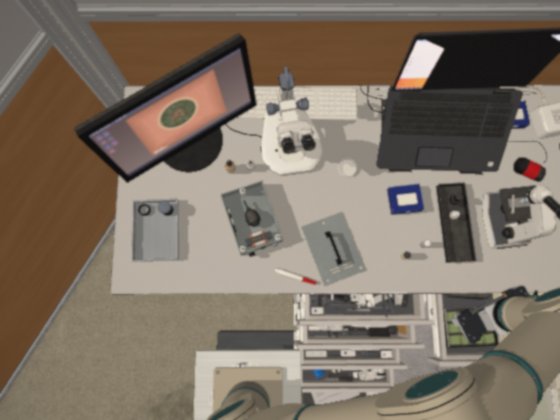

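View pics/scene0.png

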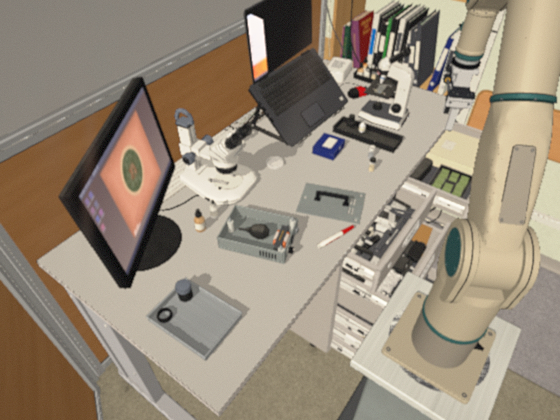

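The top view shows the tray at left (157,230), the housing in the middle (252,218) with the blower near (252,215), the transformer and knobs at its lower end, and the cover at right (335,248). The pen is at (297,276) and the bottles at (230,166) and (250,165). I'll enlarge this area and print the world positions.

```bash
cat > h.py <<'E'
import numpy as np,cv2
from scipy.spatial.transform import Rotation as R
from workcell import *
def cam(n,s=None):
    c=get_calibration(n)
    if n=="wrist":
        T=np.eye(4);T[:3,:3]=R.from_rotvec(s["ee_rot"]).as_matrix();T[:3,3]=s["tool_pos"];T=T@c["T_tool_cam"]
    else:
        A=np.eye(4);A[:3,:3]=R.from_rotvec(c["rvec"]).as_matrix();A[:3,3]=c["tvec"];T=np.linalg.inv(A)
    return c,T
def ray(ct,uv,z):
    c,T=ct;d=T[:3,:3]@[(uv[0]-c["cx"])/c["fx"],(uv[1]-c["cy"])/c["fy"],1]
    return T[:3,3]+d*(z-T[2,3])/d[2]
def cloud(ct,d):
    c,T=ct;v,u=np.mgrid[:d.shape[0],:d.shape[1]]
    P=np.stack([(u-c["cx"])/c["fx"]*d,(v-c["cy"])/c["fy"]*d,d],-1)
    return P@T[:3,:3].T+T[:3,3]
def shot(name):
    s=observe();p,d=capture("wrist");np.savez(name+".npz",p=p,d=d,pos=s["tool_pos"],rot=s["ee_rot"])
    cv2.imwrite(f"pics/{name}.png",p[:,:,::-1]);return s,p,d
E
python3 - <<'E'
from h import *
f=np.load("top.npz");p,d=f["p"],f["d"];ct=cam("top")
cv2.imwrite("pics/crop0.png",cv2.resize(p[180:290,120:370,::-1],None,fx=3.2,fy=3.2,interpolation=cv2.INTER_CUBIC))
P=cloud(ct,d)
for n,uv in dict(base=(240,400),tray=(157,235),house=(252,218),blow=(252,215),cover=(320,248),edgeF=(200,291),edgeL=(115,250)).items():
    print(n,np.round(P[uv[1],uv[0]],3))
# rect fits by height within regions
def fit(mask,name):
    m=mask.astype(np.uint8);n,l,st,c=cv2.connectedComponentsWithStats(m)
    k=1+np.argmax(st[1:,4]);q=P[l==k][:,:2].astype(np.float32);print(name,st[k],cv2.minAreaRect(q*1000))
z=P[...,2];v,u=np.mgrid[:420,:560]
fit((z>.012)&(z<.07)&(u>125)&(u<190)&(v>190)&(v<270),"tray")
fit((z>.035)&(z<.075)&(u>215)&(u<290)&(v>175)&(v<262),"house")
hsv=cv2.cvtColor(p,cv2.COLOR_RGB2HSV);print(hsv[248,312],hsv[285,220])
E
```

```text
base [0.07  0.002 0.308]
tray [0.502 0.293 0.004]
house [ 0.546 -0.011  0.054]
blow [ 0.555 -0.011  0.054]
cover [ 0.459 -0.224 -0.002]
edgeF [0.326 0.152 0.002]
edgeL [0.455 0.424 0.002]
tray [131 199  47  63 608] ((518.2373657226562, 298.25970458984375), (196.9449920654297, 146.700439453125), 1.9993833303451538)
house [220 180  63  77 495] ((545.9977416992188, -9.213729858398438), (216.33706665039062, 139.47036743164062), 18.917972564697266)
[ 39  13 135] [ 17  29 185]
```

View pics/crop0.png

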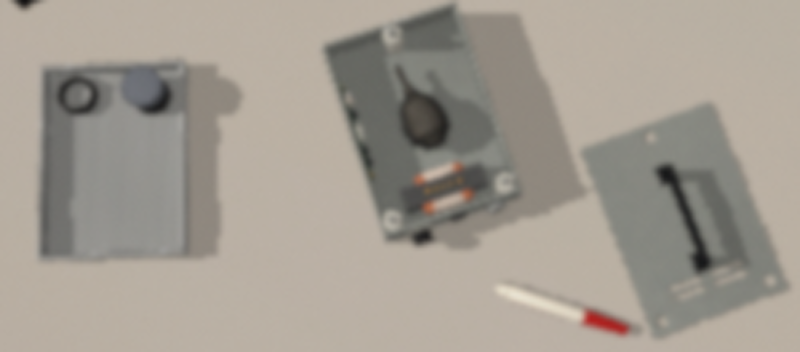

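The crop shows the housing and cover with the single pin/hole at the far end (391,34 and 652,138) and the paired ones near (391,220)/(505,183) and (663,322)/(770,281). So both have +x pointing away from the robot at a yaw of about 19°. The blower's bulb is at (425,120) with its nozzle at (398,68), and the tray's free floor is at its near end. I'll move over the cover and look closer.

```bash
python3 -m creep '[[-1,[0.7,-0.68,0],[0,0,0]],[-1,[0.7,-0.68,0],[0,0,0]],[-1,[0.7,-0.68,0],[0,0,0]],[-1,[0.7,-0.68,0],[0,0,0]],[-1,[0.7,-0.68,0],[0,0,0]],[-1,[0.7,-0.68,0],[0,0,0]],[-1,[0.7,-0.68,0],[0,0,0]],[-1,[0.7,-0.68,0],[0,0,0]],[-1,[0.7,-0.68,0],[0,0,0]],[-1,[0.7,-0.68,0],[0,0,0]],[-1,[0.7,-0.68,0],[0,0,0]],[-1,[0.7,-0.68,0],[0,0,0]],[-1,[0.7,-0.68,0],[0,0,0]],[-1,[0.7,-0.68,0],[0,0,0]],[-1,[0.7,-0.68,0],[0,0,0]],[-1,[0.7,-0.68,0],[0,0,0]],[-1,[0,0,0],[0,0,0]],[-1,[0,0,0],[0,0,0]]]'
python3 - <<'E'
from h import *
print(tcp_to_tips)
s,p,d=shot("w1");print(s["t"],s["tool_pos"],s["ee_rot"])
E
```

```text
t: 1.6
tool_pos: [0.4094, -0.231, 0.2243]
ee_rot: [-3.072, -0.655, 0.0]
force: [-0.4, 0.6, 0.8]
opening: 0.094
grasp_force: 0.0
0.019
1.6 [ 0.40944381 -0.23102217  0.22432417] [-3.07204530e+00 -6.54895197e-01  3.89454795e-04]
```

View pics/w1.png

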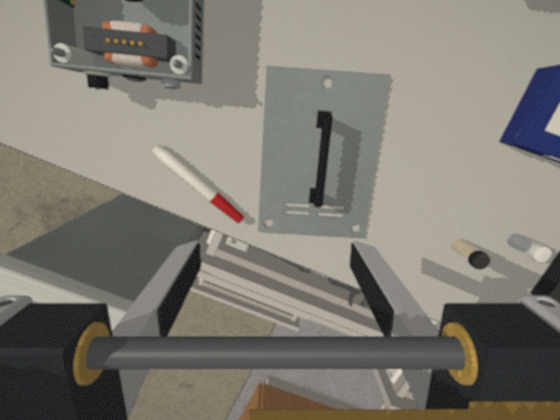

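The cover is whole in view: single hole at (327,82), paired holes at (268,224) and (356,228), handle from (324,118) to (317,198). The pen is clear of it. Next is the housing view.

```bash
python3 -m creep '[[-1,[0.57,-0.58,0],[0,0,0]],[-1,[0.57,-0.58,0],[0,0,0]],[-1,[0.57,-0.58,0],[0,0,0]],[-1,[0.57,-0.58,0],[0,0,0]],[-1,[0.57,-0.58,0],[0,0,0]],[-1,[0.57,-0.58,0],[0,0,0]],[-1,[0.57,-0.58,0],[0,0,0]],[-1,[0.57,-0.58,0],[0,0,0]],[-1,[0.57,-0.58,0],[0,0,0]],[-1,[0.57,-0.58,0],[0,0,0]],[-1,[0,0,0],[0,0,0]],[-1,[0,0,0],[0,0,0]]]'
python3 - <<'E'
from h import *
f=np.load("w1.npz");s1=dict(tool_pos=f["pos"],ee_rot=f["rot"]);ct=cam("wrist",s1)
g=cv2.cvtColor(f["p"],cv2.COLOR_RGB2GRAY);W=[]
for u,v in((327,82),(268,224),(356,228)):
    w=g[v-9:v+10,u-9:u+10].astype(float);m=w>np.median(w)+25
    yy,xx=np.nonzero(m);c=(u-9+xx.mean(),v-9+yy.mean());W.append(ray(ct,c,.003)[:2]);print(c,m.sum(),W[-1])
W=np.array(W);print("dists",np.linalg.norm(W[0]-W[1]),np.linalg.norm(W[0]-W[2]),np.linalg.norm(W[1]-W[2]))
m=(W[1]+W[2])/2;ax=W[0]-m;print("cover c",(W[0]+m)/2,"yaw",np.degrees(np.arctan2(ax[1],ax[0])))
P=cloud(ct,f["d"]);z=P[...,2];k=(z>.025)&(z<.05);k[:, :290]=0;k[:,360:]=0;k[:90]=0;k[220:]=0
q=(P[k][:,:2]*1000).astype(np.float32);print("bar",cv2.minAreaRect(q),np.median(P[k][:,2]))
s,p,d=shot("w2");print(s["t"],s["tool_pos"],s["ee_rot"])
E
```

```text
t: 2.65
tool_pos: [0.4807, -0.0428, 0.2243]
ee_rot: [3.073, 0.65, -0.001]
force: [-0.4, -1.0, -0.9]
opening: 0.0939
grasp_force: 0.0
(np.float64(327.71794871794873), np.float64(82.87179487179488)) 39 [ 0.54121021 -0.23632129]
(np.float64(267.3181818181818), np.float64(226.72727272727272)) 44 [ 0.35346464 -0.24346718]
(np.float64(355.38235294117646), np.float64(228.0)) 34 [ 0.39863388 -0.34884847]
dists 0.18788151149586169 0.18163252882258618 0.11465372645956437
cover c [ 0.45862973 -0.26623956] yaw 19.91506053789689
bar ((460.9743957519531, -265.2413635253906), (102.75677490234375, 10.27956485748291), 20.36482048034668) 0.03873610987787868
2.65 [ 0.48065611 -0.04279405  0.22426374] [ 3.07310161e+00  6.50133533e-01 -9.50919945e-04]
```

View pics/w2.png

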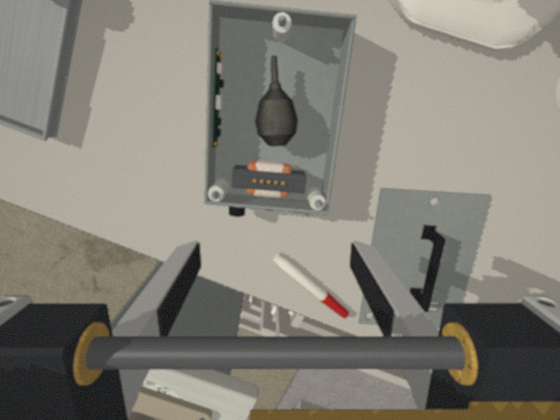

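The housing view shows the pins at (282,24), (216,193) and (318,200). The blower's bulb is at (277,118) with its nozzle end at (274,58), lying clear of the transformer.

```bash
python3 - <<'E'
from h import *
f=np.load("w2.npz");s=dict(tool_pos=f["pos"],ee_rot=f["rot"]);ct=cam("wrist",s);p,d=f["p"],f["d"];P=cloud(ct,d);z=P[...,2]
W=[]
for u,v in((282,24),(216,193),(318,200)):
    b=np.zeros(z.shape,bool);b[max(v-16,0):v+16,u-16:u+16]=1
    k=b&(z>.056)&(z<.075);q=P[k];W.append(q[:,:2].mean(0));vv,uu=np.nonzero(k);print("pin",k.sum(),uu.mean(),vv.mean(),q.mean(0),q[:,2].max())
W=np.array(W);print([np.linalg.norm(W[i]-W[j]) for i,j in((0,1),(0,2),(1,2))])
m=(W[1]+W[2])/2;ax=W[0]-m;print("house",(W[0]+m)/2,"yaw",np.degrees(np.arctan2(ax[1],ax[0])))
k=(z>.046)&(z<.056);k[:, :195]=0;k[:,365:]=0;k[225:]=0
u=np.mgrid[:420,:560][1]
b=np.zeros(z.shape,bool);b[80:155,245:305]=1
q=P[b&(z>.04)&(z<.06)];print("bulb top",len(q),q.mean(0),q[:,2].max())
rim=(P[k&~b][:,:2]*1000).astype(np.float32);print("rim",cv2.minAreaRect(rim),len(rim))
g=cv2.cvtColor(p,cv2.COLOR_RGB2HSV);mk=np.zeros(z.shape,np.uint8);mk[50:155,240:310]=(g[50:155,240:310,2]<75);mk[50:155,240:250]=0
mk=cv2.morphologyEx(mk,cv2.MORPH_OPEN,np.ones((3,3)));n,l,st,c=cv2.connectedComponentsWithStats(mk);kk=1+np.argmax(st[1:,4]);print(st[kk],c[kk])
for r in range(st[kk][1],st[kk][1]+st[kk][3],8):
    x=np.nonzero(l[r]==kk)[0];print(r,x.min(),x.max(),end="; ")
f=np.load("top.npz")
E
```

```text
pin 64 282.21875 19.5 [0.63555241 0.01993142 0.06080195] 0.06536832371682205
pin 40 214.65 195.15 [0.45494784 0.01783214 0.06060434] 0.06483081749646447
pin 40 318.925 204.2 [ 0.4911138  -0.08862348  0.06078266] 0.06564574267891016
[np.float64(0.18061677350419172), np.float64(0.18068391169692866), np.float64(0.11243120075760547)]
house [ 0.55429162 -0.00773213] yaw 18.800070021603997
bulb top 1714 [ 0.55366628 -0.01069464  0.04830079] 0.056112049465274816
rim ((554.313720703125, -7.7639007568359375), (199.97718811035156, 140.36260986328125), 18.826383590698242) 3465
[ 255   84   43   62 1138] [277.77855888 118.07732865]
84 277 279; 92 267 284; 100 260 291; 108 258 294; 116 256 296; 124 256 296; 132 258 295; 140 264 289;
```

```bash
python3 -m creep '[[-0.4,[0.63,0,0],[0,0,0]],[-0.4,[0.63,0,0],[0,0,0]],[-0.4,[0.63,0,0],[0,0,0]],[-0.4,[0.63,0,0],[0,0,0]],[-0.4,[0.63,0,0],[0,0,0]],[-0.4,[0,0,0.5],[0,0,0]],[-0.4,[0,0,0.7],[0,0,0]],[-0.4,[0,0,0.8],[0,0,0]],[-0.4,[0,0,0.8],[0,0,0]],[-0.4,[0,0,0.8],[0,0,0]],[-0.4,[0,0,0.8],[0,0,0]],[-0.4,[0,0,0.7],[0,0,0]],[-0.4,[0,0,0.6],[0,0,0]],[-0.4,[0,0,0.6],[0,0,0]],[-0.4,[0,0,0.5],[0,0,0]],[-0.4,[0,0,0.4],[0,0,0]],[-0.4,[0,0,0.4],[0,0,0]],[-0.4,[0,0,0],[0,0,0]],[-0.4,[0,0,0],[0,0,0]]]' 15
python3 -m creep '[[1,[0,0,0],[0,0,0]],[1,[0,0,0],[0,0,0]],[1,[0,0,0],[0,0,0]],[1,[0,0,0],[0,0,0]],[1,[0,0,0],[0,0,0]],[1,[0,0,0],[0,0,0]]]' 15
```

```text
t: 4.28
tool_pos: [0.5524, -0.0109, 0.0342]
ee_rot: [3.074, 0.648, -0.001]
force: [-0.4, 0.5, -0.2]
opening: 0.0655
grasp_force: 0.0
t: 4.78
tool_pos: [0.5533, -0.0103, 0.0351]
ee_rot: [3.073, 0.65, 0.002]
force: [-0.3, -1.0, 5.6]
opening: 0.0452
grasp_force: 15.0
```

```bash
python3 - <<'E'
from h import *
f=np.load("top.npz");P=cloud(cam("top"),f["d"]);z=P[...,2]
v,u=np.mgrid[:420,:560];k=(z>.011)&(z<.03)&(u>125)&(u<190)&(v>190)&(v<270)
n,l,st,c=cv2.connectedComponentsWithStats(k.astype(np.uint8));print(st[1:,4])
q=P[k][:,:2];print(np.percentile(q,[1,99],axis=0))
k=(z>.035)&(z<.07)&(u>125)&(u<190)&(v>190)&(v<270);print("can",P[k].mean(0))
E
```

```text
[453  49  24   1   1   1   1   1]
[[0.42054296 0.22257113]
 [0.61570985 0.37240956]]
can [0.58246164 0.26270599 0.05226428]
```

Blower gripped. I'll lift it and check the clearance to the monitor before carrying it over.

```bash
python3 -m creep '[[1,[0,0,-0.2],[0,0,0]],[1,[0,0,-0.4],[0,0,0]],[1,[0,0,-0.6],[0,0,0]],[1,[0,0,-0.7],[0,0,0]],[1,[0,0,-0.7],[0,0,0]],[1,[0,0,-0.6],[0,0,0]],[1,[0,0,-0.5],[0,0,0]],[1,[0,0,-0.3],[0,0,0]],[1,[0,0,0],[0,0,0]]]'
python3 - <<'E'
from h import *
for n in("top","scene"):
    f=np.load(n+".npz");P=cloud(cam(n),f["d"]).reshape(-1,3)
    k=(P[:,2]>.08)&(P[:,0]>.35)&(P[:,1]>.1)&(P[:,1]<.55)&(f["d"].ravel()>0);Q=P[k]
    for y in np.arange(.1,.55,.05):
        q=Q[(Q[:,1]>=y)&(Q[:,1]<y+.05)]
        if len(q): i=np.argmin(q[:,0]);print(n,round(y,2),len(q),q[i].round(3))
E
```

```text
t: 5.53
tool_pos: [0.5537, -0.01, 0.1364]
ee_rot: [3.073, 0.65, 0.005]
force: [-0.1, 0.7, -1.0]
opening: 0.0453
grasp_force: 15.0
top 0.1 2494 [0.786 0.149 0.118]
top 0.15 2646 [0.753 0.2   0.102]
top 0.2 2728 [0.72  0.25  0.106]
top 0.25 2749 [0.69  0.298 0.111]
top 0.3 2779 [0.656 0.349 0.108]
top 0.35 2093 [0.647 0.366 0.109]
top 0.4 1213 [1.047 0.431 0.327]
top 0.45 1269 [1.039 0.49  0.26 ]
top 0.5 3580 [0.927 0.549 0.349]
scene 0.1 4207 [0.784 0.149 0.108]
scene 0.15 4919 [0.753 0.199 0.105]
scene 0.2 4886 [0.72  0.249 0.105]
scene 0.25 4477 [0.689 0.3   0.105]
scene 0.3 4158 [0.657 0.35  0.111]
scene 0.35 3612 [0.647 0.363 0.114]
scene 0.4 620 [1.048 0.447 0.136]
scene 0.45 117 [1.047 0.482 0.08 ]
```

```bash
python3 -m creep '[[1,[0.05,-0.35,0],[0,0,0]],[1,[0.11,-0.7,0],[0,0,0]],[1,[0.12,-0.85,0],[0,0,0]],[1,[0.12,-0.85,0],[0,0,0]],[1,[0.12,-0.85,0],[0,0,0]],[1,[0.12,-0.85,0],[0,0,0]],[1,[0.12,-0.85,0],[0,0,0]],[1,[0.12,-0.85,0],[0,0,0]],[1,[0.12,-0.85,0],[0,0,0]],[1,[0.12,-0.85,0],[0,0,0]],[1,[0.12,-0.85,0],[0,0,0]],[1,[0.12,-0.85,0],[0,0,0]],[1,[0.12,-0.85,0],[0,0,0]],[1,[0.12,-0.85,0],[0,0,0]],[1,[0.12,-0.85,0],[0,0,0]],[1,[0.07,-0.35,0],[0,0,0]],[1,[0,0,0],[0,0,0]],[1,[0,0,0],[0,0,0]]]'
python3 - <<'E'
from h import *
s,p,d=shot("w3");P=cloud(cam("wrist",s),d);z=P[...,2]
k=(z>.012)&(z<.026)&(P[...,0]>.38)&(P[...,0]<.65)&(P[...,1]>.2)&(P[...,1]<.4);print(np.percentile(P[k][:,:2],[1,99],axis=0))
E
```

```text
t: 7.03
tool_pos: [0.4671, 0.292, 0.1338]
ee_rot: [3.072, 0.651, -0.002]
force: [0.4, -1.0, -1.4]
opening: 0.0457
grasp_force: 15.0
[[0.42138378 0.22388473]
 [0.61681274 0.37083911]]
```

View pics/w3.png

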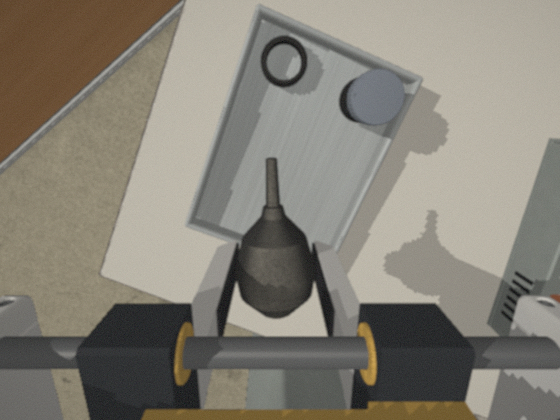

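The blower is held level above the tray's near end. The ring at (284,60) and the can at (375,97) are well clear. I'll lower it, with a small forward shift.

```bash
python3 -m creep '[[1,[0.4,0,0.3],[0,0,0]],[1,[0,0,0.5],[0,0,0]],[1,[0,0,0.6],[0,0,0]],[1,[0,0,0.6],[0,0,0]],[1,[0,0,0.6],[0,0,0]],[1,[0,0,0.5],[0,0,0]],[1,[0,0,0.4],[0,0,0]],[1,[0,0,0.2],[0,0,0]],[1,[0,0,0.15],[0,0,0]],[1,[0,0,0.1],[0,0,0]],[1,[0,0,0],[0,0,0]],[1,[0,0,0],[0,0,0]]]'
```

```text
t: 8.08
tool_pos: [0.4772, 0.2968, 0.0361]
ee_rot: [-3.073, -0.65, -0.001]
force: [0.2, 0.4, -0.7]
opening: 0.0456
grasp_force: 15.0
```

```bash
python3 -m creep '[[1,[0,0,0.08],[0,0,0]],[1,[0,0,0.08],[0,0,0]],[1,[0,0,0.04],[0,0,0]],[1,[0,0,0],[0,0,0]],[1,[0,0,0],[0,0,0]]]'
```

```text
t: 8.5
tool_pos: [0.4767, 0.2967, 0.0307]
ee_rot: [3.074, 0.65, -0.0]
force: [0.1, 0.0, -1.2]
opening: 0.0453
grasp_force: 15.0
```

```bash
python3 -m creep '[[1,[0,0,0.04],[0,0,0]],[1,[0,0,0.03],[0,0,0]],[1,[0,0,0],[0,0,0]]]'; python3 -m creep '[[-0.02,[0,0,0],[0,0,0]],[-0.05,[0,0,0],[0,0,0]],[-0.08,[0,0,0],[0,0,0]],[-0.12,[0,0,0],[0,0,0]],[-0.2,[0,0,0],[0,0,0]],[-0.3,[0,0,0],[0,0,0]],[-0.4,[0,0,0],[0,0,0]],[-0.4,[0,0,0],[0,0,0]]]'
```

```text
t: 8.75
tool_pos: [0.4768, 0.2967, 0.0301]
ee_rot: [-3.073, -0.65, -0.0]
force: [-2.5, -1.4, 9.9]
opening: 0.0456
grasp_force: 15.0
t: 9.42
tool_pos: [0.4767, 0.2966, 0.0289]
ee_rot: [3.074, 0.65, -0.0]
force: [-0.4, 0.8, -0.1]
opening: 0.0653
grasp_force: 0.0
```

```bash
python3 -m creep '[[-0.4,[0,0,-0.3],[0,0,0]],[-0.4,[0,0,-0.6],[0,0,0]],[-0.4,[0,0,-0.9],[0,0,0]],[-0.4,[0,0,-1],[0,0,0]],[-0.4,[0,0,-1],[0,0,0]],[-0.4,[0,0,-1],[0,0,0]],[-0.4,[0,0,-1],[0,0,0]],[-0.4,[0,0,-0.6],[0,0,0]],[-0.4,[0,0,-0.2],[0,0,0]],[-0.4,[0,0,0],[0,0,0]]]'
python3 - <<'E'
from h import *
s,p,d=shot("w4")
E
```

```text
t: 10.25
tool_pos: [0.4775, 0.2971, 0.1956]
ee_rot: [-3.072, -0.65, -0.005]
force: [0.6, -0.0, -0.4]
opening: 0.0657
grasp_force: 0.0
```

View pics/w4.png

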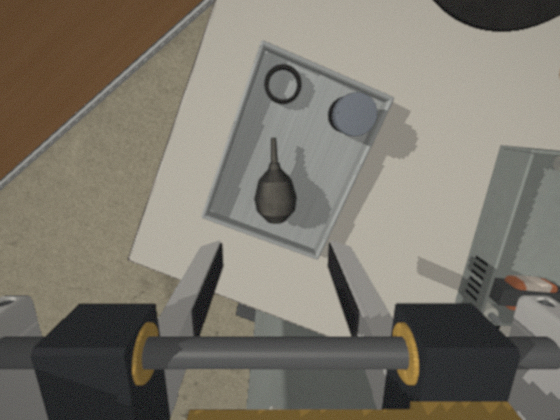

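The blower lies in the tray with its bulb at (275,195), clear of the ring and the can. Now to the cover.

```bash
python3 -m creep '[[-0.4,[-0.2,0.45,0],[0,0,0]],[-0.4,[-0.4,0.85,0],[0,0,0]],[-0.4,[-0.47,0.98,0],[0,0,0]],[-0.4,[-0.47,0.98,0],[0,0,0]],[-0.4,[-0.47,0.98,0],[0,0,0]],[-0.4,[-0.47,0.98,0],[0,0,0]],[-0.4,[-0.47,0.98,0],[0,0,0]],[-0.4,[-0.47,0.98,0],[0,0,0]],[-0.4,[-0.47,0.98,0],[0,0,0]],[-0.4,[-0.47,0.98,0],[0,0,0]],[-0.4,[-0.47,0.98,0],[0,0,0]],[-0.4,[-0.47,0.98,0],[0,0,0]],[-0.4,[-0.47,0.98,0],[0,0,0]],[-0.4,[-0.47,0.98,0],[0,0,0]],[-0.4,[-0.47,0.98,0],[0,0,0]],[-0.4,[-0.47,0.98,0],[0,0,0]],[-0.4,[-0.47,0.98,0],[0,0,0]],[-0.4,[-0.47,0.98,0],[0,0,0]],[-0.4,[-0.47,0.98,0],[0,0,0]],[-0.4,[-0.47,0.98,0],[0,0,0]]]'
python3 -m creep '[[-0.6,[-0.47,0.98,0],[0,0,0]],[-0.6,[-0.25,0.6,0],[0,0,0]],[-0.6,[0,0,0],[0,0,0.72]],[-0.6,[0,0,0],[0,0,0]],[-0.6,[0,0,0],[0,0,0]]]'
cat > cov.py <<'E'
from h import *
s,p,d=shot("w5");ct=cam("wrist",s);P=cloud(ct,d);z=P[...,2];B=np.array([.461,-.2652])
k=(z>.028)&(z<.05)&(np.linalg.norm(P[...,:2]-B,axis=-1)<.08)
print("bar",cv2.minAreaRect((P[k][:,:2]*1000).astype(np.float32)),k.sum())
t=s["ee_rot"];x=R.from_rotvec(t).as_matrix();print("tool",s["tool_pos"],"yaw",np.degrees(np.arctan2(x[1,0],x[0,0])),"z",x[:,2])
k=(abs(z-.004)<.006)&(np.linalg.norm(P[...,:2]-B,axis=-1)<.14)
hsv=cv2.cvtColor(p,cv2.COLOR_RGB2HSV);g=k&(hsv[...,0]>50)&(hsv[...,0]<125)&(hsv[...,2]>60)
m=cv2.morphologyEx(g.astype(np.uint8),cv2.MORPH_OPEN,np.ones((5,5)));q=np.argwhere(m)[:,::-1]
q=np.array([ray(ct,a,.004)[:2] for a in q[::3]])*1000;print("plate",cv2.minAreaRect(q.astype(np.float32)),len(q))
E
python3 cov.py
```

```text
t: 11.97
tool_pos: [0.4592, -0.2296, 0.1925]
ee_rot: [-3.072, -0.648, 0.005]
force: [0.0, -0.5, -0.8]
opening: 0.0656
grasp_force: 0.0
t: 12.38
tool_pos: [0.4594, -0.2712, 0.1927]
ee_rot: [-3.091, -0.554, 0.004]
force: [0.0, -0.5, -0.5]
opening: 0.0754
grasp_force: 0.0
bar ((461.0762634277344, -264.9498291015625), (102.65412902832031, 9.36286449432373), 20.36998748779297) 910
tool [ 0.4594356  -0.27118824  0.19273955] yaw 20.32755123950342 z [-0.00268141  0.00135678 -0.99999548]Traceback (most recent call last):
  File "cov.py", line 9, in <module>
    q=np.array([ray(ct,a,.004)[:2] for a in q[::3]])*1000;print("plate",cv2.minAreaRect(q.astype(np.float32)),len(q))
                                                                        ~~~~~~~~~~~~~~~^^^^^^^^^^^^^^^^^^^^^^
cv2.error: OpenCV(4.12.0) /io/opencv/modules/imgproc/src/convhull.cpp:143: error: (-215:Assertion failed) total >= 0 && (depth == CV_32F || depth == CV_32S) in function 'convexHull'
```

```bash
python3 -m creep '[[-0.2,[0.15,-0.21,0.3],[0,0,0]],[-0.2,[0,0,0.6],[0,0,0]],[-0.2,[0,0,0.8],[0,0,0]],[-0.2,[0,0,0.9],[0,0,0]],[-0.2,[0,0,0.9],[0,0,0]],[-0.2,[0,0,0.8],[0,0,0]],[-0.2,[0,0,0.7],[0,0,0]],[-0.2,[0,0,0.5],[0,0,0]],[-0.2,[0,0,0.4],[0,0,0]],[-0.2,[0,0,0.25],[0,0,0]],[-0.2,[0,0,0.2],[0,0,0]],[-0.2,[0,0,0],[0,0,0]]]'
python3 -m creep '[[1,[0,0,0],[0,0,0]],[1,[0,0,0],[0,0,0]],[1,[0,0,0],[0,0,0]],[1,[0,0,0],[0,0,0]],[1,[0,0,0],[0,0,0]],[1,[0,0,0],[0,0,0]],[1,[0,0,0],[0,0,0]],[1,[0,0,0],[0,0,0]]]' 45
```

```text
t: 13.43
tool_pos: [0.4624, -0.2647, 0.0346]
ee_rot: [-3.092, -0.554, 0.001]
force: [-0.4, -0.7, 0.2]
opening: 0.0563
grasp_force: 0.0
t: 14.1
tool_pos: [0.4627, -0.2653, 0.0354]
ee_rot: [3.092, 0.553, 0.0]
force: [-0.2, 0.4, 0.6]
opening: 0.0093
grasp_force: 45.0
```

```bash
python3 -m creep '[[1,[0,0,-0.1],[0,0,0]],[1,[0,0,-0.2],[0,0,0]],[1,[0,0,-0.4],[0,0,0]],[1,[0,0,-0.5],[0,0,0]],[1,[0,0,-0.6],[0,0,0]],[1,[0,0,-0.6],[0,0,0]],[1,[0,0,-0.6],[0,0,0]],[1,[0,0,-0.6],[0,0,0]],[1,[0,0,-0.5],[0,0,0]],[1,[0,0,-0.4],[0,0,0]],[1,[0,0,-0.3],[0,0,0]],[1,[0,0,-0.1],[0,0,0]],[1,[0,0,0],[0,0,0]]]'
```

```text
t: 15.18
tool_pos: [0.4628, -0.2653, 0.1583]
ee_rot: [3.092, 0.553, 0.001]
force: [-0.5, 0.2, -2.7]
opening: 0.0099
grasp_force: 45.0
```

```bash
python3 - <<'E'
from h import *
for n in("top","scene"):
    f=np.load(n+".npz");P=cloud(cam(n),f["d"]).reshape(-1,3)
    Q=P[(P[:,2]>.07)&(P[:,0]>.5)&(P[:,1]>-.35)&(P[:,1]<.15)&(f["d"].ravel()>0)]
    for y in np.arange(-.35,.15,.05):
        q=Q[(Q[:,1]>=y)&(Q[:,1]<y+.05)]
        if len(q): i=np.argmin(q[:,0]);print(n,round(y,2),len(q),q[i].round(3))
E
```

```text
top -0.35 1080 [ 1.045 -0.33   0.319]
top -0.3 1091 [ 1.047 -0.283  0.308]
top -0.25 1075 [ 1.047 -0.207  0.325]
top -0.2 1648 [ 0.706 -0.168  0.219]
top -0.15 2310 [ 0.696 -0.115  0.223]
top -0.1 1451 [ 0.724 -0.099  0.211]
top -0.05 1511 [ 0.882 -0.002  0.115]
top -0.0 2212 [0.85  0.048 0.105]
top 0.05 2335 [0.715 0.061 0.071]
top 0.1 2494 [0.786 0.149 0.118]
scene -0.35 1305 [ 1.047 -0.308  0.316]
scene -0.3 1410 [ 1.047 -0.261  0.33 ]
scene -0.25 1432 [ 1.047 -0.221  0.312]
scene -0.2 2096 [ 0.706 -0.176  0.217]
scene -0.15 2996 [ 0.697 -0.114  0.218]
scene -0.1 2068 [ 0.703 -0.1    0.227]
scene -0.05 1849 [ 0.883 -0.002  0.106]
scene -0.0 2996 [0.852 0.049 0.117]
scene 0.05 3589 [0.716 0.062 0.072]
scene 0.1 4207 [0.784 0.149 0.108]
```

```bash
python3 -m creep '[[1,[0.2,-0.24,0],[0,0,0]],[1,[0.35,-0.42,0],[0,0,0]],[1,[0.45,-0.53,0],[0,0,0]],[1,[0.5,-0.6,0],[0,0,0]],[1,[0.5,-0.6,0],[0,0,0]],[1,[0.5,-0.6,0],[0,0,0]],[1,[0.5,-0.6,0],[0,0,0]],[1,[0.5,-0.6,0],[0,0,0]],[1,[0.5,-0.6,0],[0,0,0]],[1,[0.5,-0.6,0],[0,0,0]],[1,[0.5,-0.6,0],[0,0,0]],[1,[0.5,-0.6,0],[0,0,0]],[1,[0.5,-0.6,0],[0,0,0]],[1,[0.5,-0.6,0],[0,0,0]],[1,[0.35,-0.42,0],[0,0,0]],[1,[0.2,-0.24,0],[0,0,0]],[1,[0,0,0],[0,0,0.29]],[1,[0,0,0],[0,0,0]],[1,[0,0,0],[0,0,0]]]'
cat > fit.py <<'E'
from h import *
import sys
s,p,d=shot(sys.argv[1]);ct=cam("wrist",s);P=cloud(ct,d);z=P[...,2];x=R.from_rotvec(s["ee_rot"]).as_matrix()
zt=s["tool_pos"][2];zp=zt-.0354+.004
k=(abs(z-zp)<.008)&(np.linalg.norm(P[...,:2]-s["tool_pos"][:2],axis=-1)<.16)
n,l,st,c=cv2.connectedComponentsWithStats(k.astype(np.uint8));K=l==1+np.argmax(st[1:,4])
q=P[K];A=np.c_[q[:,:2]-s["tool_pos"][:2],np.ones(len(q))];co=np.linalg.lstsq(A,q[:,2],rcond=None)[0]
print("t",s["t"],"tool",s["tool_pos"].round(4),"yaw",np.degrees(np.arctan2(x[1,0],x[0,0])),"toolz",x[:,2].round(4))
print("plate rect",cv2.minAreaRect((q[:,:2]*1000).astype(np.float32)),"slope,z",co.round(4),"force",np.round(s["force"],1),s["ft_torque"])
b=(z>zp+.018)&(z<zp+.045)&(np.linalg.norm(P[...,:2]-s["tool_pos"][:2],axis=-1)<.07)
E
python3 fit.py w6
```

```text
t: 16.77
tool_pos: [0.5541, -0.0075, 0.1575]
ee_rot: [3.099, 0.511, -0.002]
force: [0.2, -0.5, -1.7]
opening: 0.0095
grasp_force: 45.0
t 16.7667 tool [ 0.5541 -0.0075  0.1575] yaw 18.72118316532328 toolz [-9.0e-04 -1.2e-03 -1.0e+00]
plate rect ((578.56201171875, 1.737518310546875), (143.2754364013672, 141.01419067382812), 18.752416610717773) slope,z [-0.001  -0.0008  0.1256] force [ 0.2 -0.5 -1.7] [ 0.04016851  0.03778652 -0.03142685]
```

View pics/w6.png

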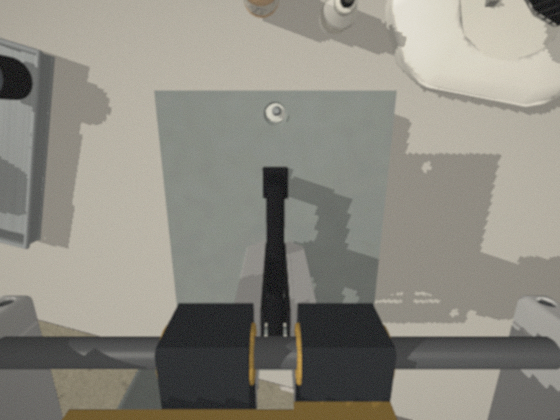

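The pin shows through the single hole at (277,112) and the plate is level. I'll measure the residual offset through that hole.

```bash
cat > hole.py <<'E'
from h import *
import sys
f=np.load(sys.argv[1]+".npz");s=dict(tool_pos=f["pos"],ee_rot=f["rot"]);ct=cam("wrist",s);P=cloud(ct,f["d"]);z=P[...,2]
u0,v0=map(int,sys.argv[2:4]);r=22;zt=f["pos"][2]-.0354+.0035
b=np.zeros(z.shape,bool);b[v0-r:v0+r,u0-r:u0+r]=1
h=b&(z<zt-.012);n,l,st,c=cv2.connectedComponentsWithStats(h.astype(np.uint8));kk=1+np.argmax(st[1:,4]);print(st[kk],c[kk])
H=ray(ct,c[kk],zt+.0005-.002)
g=cv2.cvtColor(f["p"],cv2.COLOR_RGB2GRAY);
pt=b&(z>.054)&(z<.07);vv,uu=np.nonzero(pt);print("pin",pt.sum(),uu.mean(),vv.mean(),P[pt].mean(0))
x=np.array([np.cos(np.radians(18.8)),np.sin(np.radians(18.8))]);y=np.array([-x[1],x[0]])
pin=np.array([.5543,-.0077])+.087*x;e=pin-H[:2];e2=P[pt].mean(0)[:2]-H[:2]
print("hole",H,"pin est",pin,"err tool-x,tool-y mm: prior",1e3*e@x,-1e3*e@y,"seen",1e3*e2@x,-1e3*e2@y)
print(cv2.resize(g[v0-14:v0+14,u0-14:u0+14],None,fx=1,fy=1)[::2,::2])
E
python3 hole.py w6 277 112
```

```text
[266 103  20  21 324] [275.48765432 113.0462963 ]
pin 80 276.6125 110.25 [0.63652798 0.02032886 0.06095306]
hole [0.63421421 0.02058967 0.12414305] pin est [0.63665849 0.02033712] err tool-x,tool-y mm: prior 2.2324841972170653 1.0267902702056608 seen 2.106280774922497 0.9925488266030478
[[138 138 139 136 139 138 139 137 139 141 139 142 139 142]
 [141 136 141 145 135 137 138 137 139 142 143 142 145 142]
 [143 142 141 126 117 118 129 130 128 138 140 139 138 138]
 [145 139 125 124 163 188 194 185 171 137 134 140 142 142]
 [142 127 130 191 208 192 164 153 173 179 142 141 140 143]
 [140 121 184 203 196 160 144 132 121 167 167 144 142 140]
 [127 144 201 208 191 151 151 150 113 135 156 145 143 140]
 [126 137 200 208 191 141 143 140 102 132 157 147 144 141]
 [124 122 197 212 199 156 109 102 117 145 154 151 141 138]
 [131 112 171 204 202 194 177 175 163 158 157 150 136 132]
 [137 112 127 176 202 201 195 192 189 174 151 152 131 134]
 [139 125 113 131 178 189 190 194 190 160 143 145 124 138]
 [140 140 127 121 130 142 155 147 139 140 143 141 136 140]
 [139 141 139 128 125 127 137 137 144 146 142 143 143 143]]
```

```bash
python3 -m creep '[[1,[0.09,0.04,0.1],[0,0,0]],[1,[0,0,0.25],[0,0,0]],[1,[0,0,0.4],[0,0,0]],[1,[0,0,0.45],[0,0,0]],[1,[0,0,0.4],[0,0,0]],[1,[0,0,0.3],[0,0,0]],[1,[0,0,0.15],[0,0,0]],[1,[0,0,0],[0,0,0]],[1,[0,0,0],[0,0,0]]]'
python3 fit.py w7; python3 hole.py w7 277 112 | head -4
```

```text
t: 17.57
tool_pos: [0.5572, -0.0062, 0.1063]
ee_rot: [3.099, 0.514, -0.0]
force: [-0.4, 0.7, -1.9]
opening: 0.0093
grasp_force: 45.0
t 17.5667 tool [ 0.5572 -0.0062  0.1063] yaw 18.825215760906616 toolz [-2.e-04 -0.e+00 -1.e+00]
plate rect ((581.6192626953125, 3.031890869140625), (143.336669921875, 140.85975646972656), 18.785415649414062) slope,z [-0.0003  0.0005  0.0743] force [-0.4  0.7 -1.9] [ 0.00732972  0.03680598 -0.04604246]
[266 103  20  21 281] [275.1316726 112.7366548]
pin 125 277.568 115.128 [0.63650673 0.02038134 0.06092342]
hole [0.63735646 0.0222919  0.07290656] pin est [0.63665849 0.02033712] err tool-x,tool-y mm: prior -1.2906947163043412 1.625560889104806 seen -1.4201010785216297 1.5347861551869004
[[139 140 138 139 142 139 138 139 138 140 138 144 144 143]
```

```bash
python3 -m creep '[[1,[-0.03,0.06,0],[0,0,0]],[1,[0,0,0],[0,0,0]],[1,[0,0,0],[0,0,0]],[1,[0,0,0],[0,0,0]]]'
python3 fit.py w8; python3 hole.py w8 277 112 | head -3
```

```text
t: 17.95
tool_pos: [0.5571, -0.0079, 0.1068]
ee_rot: [3.099, 0.514, 0.001]
force: [0.1, 0.1, -1.9]
opening: 0.0093
grasp_force: 45.0
t 17.95 tool [ 0.5571 -0.0079  0.1068] yaw 18.8245405627843 toolz [ 7.e-04  1.e-04 -1.e+00]
plate rect ((581.7233276367188, 1.6199569702148438), (142.93423461914062, 140.92947387695312), 18.7823543548584) slope,z [0.0004 0.0006 0.0748] force [ 0.1  0.1 -1.9] [ 0.00340109 -0.00218918 -0.00976015]
[266 103  20  21 283] [275.54770318 112.90812721]
pin 121 275.2314049586777 114.22314049586777 [0.63652347 0.02033985 0.06105805]
hole [0.63731013 0.02041516 0.07342564] pin est [0.63665849 0.02033712] err tool-x,tool-y mm: prior -0.6420282583558791 -0.1361216951168897 seen -0.7689590438180024 -0.18222227589881923
```

```bash
python3 -m creep '[[1,[-0.02,0,0.05],[0,0,0]],[1,[0,0,0.08],[0,0,0]],[1,[0,0,0.08],[0,0,0]],[1,[0,0,0.08],[0,0,0]],[1,[0,0,0.08],[0,0,0]],[1,[0,0,0.06],[0,0,0]],[1,[0,0,0],[0,0,0]],[1,[0,0,0],[0,0,0]]]'
python3 fit.py w9; python3 hole.py w9 277 112 | head -3
```

```text
t: 18.67
tool_pos: [0.5564, -0.008, 0.0956]
ee_rot: [3.099, 0.514, -0.0]
force: [-0.3, 0.1, -1.7]
opening: 0.0095
grasp_force: 45.0
t 18.6667 tool [ 0.5564 -0.008   0.0956] yaw 18.828125275778355 toolz [-2.e-04 -0.e+00 -1.e+00]
plate rect ((580.6656494140625, 1.3590316772460938), (143.42233276367188, 140.9715118408203), 18.80453109741211) slope,z [-0.0003  0.0003  0.0636] force [-0.3  0.1 -1.7] [-0.04254587  0.0225197  -0.05110909]
[266 103  20  21 192] [275.484375   113.11979167]
pin 1735 276.56829971181554 111.33717579250721 [0.6374794  0.01993697 0.06333708]
hole [0.63640964 0.0202438  0.06218522] pin est [0.63665849 0.02033712] err tool-x,tool-y mm: prior 0.26564028650252364 -0.008147247645012168 seen 0.9138009105282655 0.6352018563201929
```

Aligned to within 0.3 mm, with no contact force. I'll lower it the rest of the way slowly.

```bash
python3 -m creep '[[1,[0,0,0.06],[0,0,0]],[1,[0,0,0.06],[0,0,0]],[1,[0,0,0.06],[0,0,0]],[1,[0,0,0.06],[0,0,0]],[1,[0,0,0.05],[0,0,0]],[1,[0,0,0.04],[0,0,0]],[1,[0,0,0],[0,0,0]],[1,[0,0,0],[0,0,0]]]'
```

```text
t: 19.38
tool_pos: [0.5564, -0.008, 0.0874]
ee_rot: [3.099, 0.514, -0.0]
force: [-0.0, -0.8, -3.1]
opening: 0.0098
grasp_force: 45.0
```

```bash
python3 -m creep '[[1,[0,0,0.03],[0,0,0]],[1,[0,0,0.02],[0,0,0]],[1,[0,0,0.02],[0,0,0]],[1,[0,0,0],[0,0,0]],[1,[0,0,0],[0,0,0]]]'
```

```text
t: 19.8
tool_pos: [0.5564, -0.008, 0.0857]
ee_rot: [3.099, 0.514, 0.0]
force: [0.4, 0.9, -2.3]
opening: 0.0094
grasp_force: 45.0
```

```bash
python3 -m creep '[[1,[0,0,0.02],[0,0,0]],[1,[0,0,0.02],[0,0,0]],[1,[0,0,0],[0,0,0]],[1,[0,0,0],[0,0,0]]]'; python3 fit.py w10
```

```text
t: 20.13
tool_pos: [0.5566, -0.008, 0.0854]
ee_rot: [-3.099, -0.514, -0.001]
force: [-2.7, 0.1, 5.7]
opening: 0.0099
grasp_force: 45.0
t 20.1333 tool [ 0.5566 -0.008   0.0854] yaw 18.823932014626536 toolz [ 5.e-04  1.e-04 -1.e+00]
plate rect ((581.312744140625, 1.5467453002929688), (142.54884338378906, 140.70460510253906), 18.787992477416992) slope,z [-0.      0.0004  0.0534] force [-2.7  0.1  5.7] [ 8.16599250e-02  4.49997979e-01 -1.41663875e-05]
```

Contact at rim height (plate top about 53.5 mm, level). Releasing and retreating upward.

```bash
python3 -m creep '[[0.75,[0,0,0],[0,0,0]],[0.7,[0,0,0],[0,0,0]],[0.5,[0,0,0],[0,0,0]],[0.3,[0,0,0],[0,0,0]],[0,[0,0,0],[0,0,0]],[-0.1,[0,0,0],[0,0,0]],[-0.1,[0,0,0],[0,0,0]],[-0.1,[0,0,-0.2],[0,0,0]],[-0.1,[0,0,-0.4],[0,0,0]],[-0.1,[0,0,-0.7],[0,0,0]],[-0.1,[0,0,-0.9],[0,0,0]],[-0.1,[0,0,-1],[0,0,0]],[-0.1,[0,0,-1],[0,0,0]],[-0.1,[0,0,-0.8],[0,0,0]],[-0.1,[0,0,-0.4],[0,0,0]],[-0.1,[0,0,0],[0,0,0]]]'
python3 - <<'E'
from h import *
s,p,d=shot("w11");ct=cam("wrist",s);P=cloud(ct,d);z=P[...,2]
C=np.array([.5543,-.0077]);x=np.array([np.cos(.3286),np.sin(.3286)]);y=np.array([-x[1],x[0]])
D=P[...,:2]-C;X=D@x;Y=D@y
k=(abs(z-.054)<.006)&(abs(X)<.097)&(abs(Y)<.067);k&=~((abs(X)<.065)&(abs(Y)<.03))
A=np.c_[X[k],Y[k],np.ones(k.sum())];print("slope,z",np.linalg.lstsq(A,z[k],rcond=None)[0],k.sum())
for a,b in((.087,0),(-.087,.057),(-.087,-.057)):
    m=(np.hypot(X-a,Y-b)<.008);print(a,b,m.sum(),z[m].max().round(4))
p2,_=capture("top")
cv2.imwrite("pics/fin.png",np.hstack([p[:,40:480,::-1][:400],cv2.resize(p2[170:290,120:360,::-1],(360,180)).repeat(1,0) if 0 else cv2.copyMakeBorder(cv2.resize(p2[170:290,120:360,::-1],(360,180)),0,220,0,0,cv2.BORDER_CONSTANT)]))
E
```

```text
t: 21.52
tool_pos: [0.5581, -0.008, 0.2227]
ee_rot: [3.099, 0.514, 0.009]
force: [0.4, 0.4, 0.2]
opening: 0.0514
grasp_force: 0.0
slope,z [0.00050376 0.0006597  0.05330245] 13411
0.087 0 1127 0.3828Traceback (most recent call last):
  File "<stdin>", line 8, in <module>
    return umr_maximum(a, axis, None, out, keepdims, initial, where)
ValueError: zero-size array to reduction operation maximum which has no identity
```

```bash
python3 -m creep '[[-0.1,[-0.5,0,0],[0,0,0]],[-0.1,[-0.8,0,0],[0,0,0]],[-0.1,[-0.8,0,0],[0,0,0]],[-0.1,[-0.8,0,0],[0,0,0]],[-0.1,[-0.4,0,0],[0,0,0]],[-0.1,[0,0,0],[0,0,0]],[-0.1,[0,0,0],[0,0,0]]]'
python3 - <<'E'
from h import *
s,p,d=shot("w12");ct=cam("wrist",s);P=cloud(ct,d);z=P[...,2]
C=np.array([.5543,-.0077]);x=np.array([np.cos(.3286),np.sin(.3286)]);y=np.array([-x[1],x[0]])
D=P[...,:2]-C;X=D@x;Y=D@y
k=(abs(z-.054)<.006)&(abs(X)<.097)&(abs(Y)<.067)&~((abs(X)<.065)&(abs(Y)<.03))
A=np.c_[X[k],Y[k],np.ones(k.sum())];print("slope,z",np.linalg.lstsq(A,z[k],rcond=None)[0],k.sum())
for a,b in((.087,0),(-.087,.057),(-.087,-.057)):
    m=(np.hypot(X-a,Y-b)<.008)&(z<.1);print(a,b,m.sum(),z[m].max(initial=0).round(4))
p2,_=capture("top");t=cv2.copyMakeBorder(cv2.resize(p2[170:290,120:360,::-1],(360,180)),0,220,0,0,cv2.BORDER_CONSTANT)
cv2.imwrite("pics/fin.png",np.hstack([p[:400,60:500,::-1],t]))
E
```

```text
t: 22.15
tool_pos: [0.4786, -0.0345, 0.2194]
ee_rot: [-3.099, -0.514, -0.0]
force: [0.4, -0.7, -0.8]
opening: 0.0517
grasp_force: 0.0
slope,z [0.00032399 0.00040095 0.05331558] 18714
0.087 0 263 0.0653
-0.087 0.057 165 0.0656
-0.087 -0.057 164 0.0652
```

View pics/fin.png

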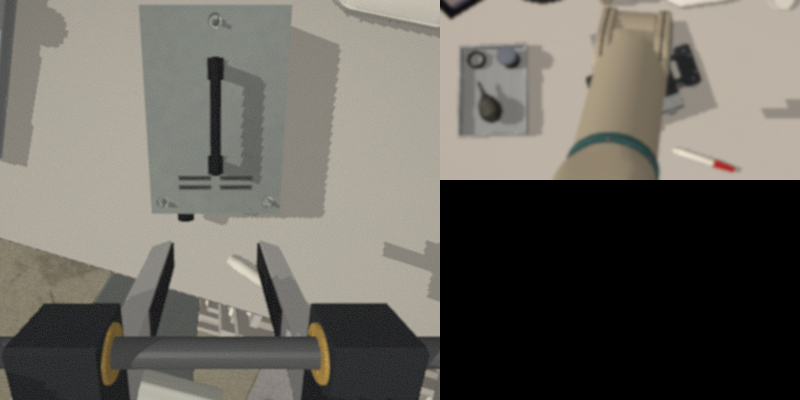

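The final view shows all three pins standing through the cover at (215,20), (162,203) and (268,203). The plate is level at the rim, the vents are over the transformer, and the blower is in the tray. Handing in.

```bash
python3 -c "from workcell import *; print(sign_off())"
```

```text
the job is handed in; nothing more can be done
None
```

The rubber blower lies in the instrument tray, and the cover plate sits flat on the housing the right way round with all three pins through their holes; the job was handed in at about 22 s of the 61 s allowed.

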